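# Make up two practical kits at the chemistry bench

### The job

Make up the two kits for the next practical, setting each thing upright on its compartment's floor: the blue tray gets the amber bottle in its red-lined compartment and the crucible in its white-lined one; the yellow tray gets the blue-capped bottle in its red-lined compartment and the brass weight in its white-lined one. Leave the green-capped bottle, the beaker and the wash bottle upright where they stand.

Things in the scene. Friction and masses are not known exactly. Their poses are not given: they have to be found in the camera images.
- amber_bottle: Brown (amber) bottle with a black cap: round, 70 mm tall: straight body 46 mm in diameter up to 48 mm height, a shoulder, and a cap 28 mm in diameter from 56 to 70 mm; a pale paper band round the lower body; loose, about 90 g; stands upright on the bench; origin at the centre of its underside, own z axis up
- blue_cap_bottle: White bottle with a blue cap: round, 70 mm tall: straight body 46 mm in diameter up to 48 mm height, a shoulder, and a cap 28 mm in diameter from 56 to 70 mm; a pale paper band round the lower body; loose, about 90 g; stands upright on the bench; origin at the centre of its underside, own z axis up
- green_cap_bottle: White bottle with a green cap, belongs to no kit and stays where it is: round, 70 mm tall: straight body 46 mm in diameter up to 48 mm height, a shoulder, and a cap 28 mm in diameter from 56 to 70 mm; a pale paper band round the lower body; loose, about 90 g; stands upright on the bench; origin at the centre of its underside, own z axis up
- crucible: White porcelain crucible, an open cup 50 mm tall, 44 mm in diameter at the rim, 42 mm at 18 mm height, 36 mm at the base, wall 3 mm; loose, about 50 g, stands mouth up on the bench; origin at the centre of its underside, own z axis up
- brass_weight: Brass calibration weight, 64 mm tall: straight cylinder 38 mm in diameter up to 48 mm height, then a neck and a knob 24 mm in diameter at the top; loose, about 450 g, stands upright on the bench; origin at the centre of its underside, own z axis up
- blue_tray: Kit tray with blue walls and lugs, fixed to the bench, any yaw. 162 x 84 mm, 18 mm high, plus a 16 mm lug at each end; walls and middle divider 6 mm. Two compartments, each 72 x 72 mm inside, floor 4 mm above the origin, rim at 18 mm: the red-lined one centred at tray x = +39 mm, y = 0, the white-lined one at x = -39 mm, y = 0. Origin: centre of the underside; x along the long side, z up
- yellow_tray: Kit tray with yellow walls and lugs, fixed to the bench, any yaw. 162 x 84 mm, 18 mm high, plus a 16 mm lug at each end; walls and middle divider 6 mm. Two compartments, each 72 x 72 mm inside, floor 4 mm above the origin, rim at 18 mm: the red-lined one centred at tray x = +39 mm, y = 0, the white-lined one at x = -39 mm, y = 0. Origin: centre of the underside; x along the long side, z up
- beaker: Bystander: empty clear glass beaker, 68 mm in diameter at the rim, 85 mm tall, standing loose at the robot's left; origin at the centre of its underside, own z axis up
- wash_bottle: Bystander: white wash bottle with a red collar and bent spout, body 60 mm in diameter, 95 mm tall to the shoulder, 153 mm over the spout, standing loose at the robot's right; origin at the centre of its underside, own z axis up
Not all that is in view belongs to the job. What is shaped like the blue_cap_bottle but turquoise is not meant.

How it is judged:
At the end, for the whole second after the job is handed in: Kits as asked, each thing upright (0.12 rad), at rest on its compartment's floor, within 18 mm of the compartment's centre along each tray axis; the green-capped bottle, beaker and wash bottle upright (0.2 rad) and within 30 mm of where they stood (x of amber_bottle in the frame of blue_tray between 0.021 and 0.057 m and y of amber_bottle in the frame of blue_tray between -0.018 and 0.018 m and z of amber_bottle in the frame of blue_tray between 0 and 0.008 m and angle between each of amber_bottle, crucible, blue_cap_bottle, brass_weight's own z axis and vertical below 0.12 rad and linear speed of each of amber_bottle, crucible, blue_cap_bottle, brass_weight below 0.02 m/s and x of crucible in the frame of blue_tray between -0.057 and -0.021 m and y of crucible in the frame of blue_tray between -0.018 and 0.018 m and z of crucible in the frame of blue_tray between 0 and 0.008 m and x of blue_cap_bottle in the frame of yellow_tray between 0.021 and 0.057 m and y of blue_cap_bottle in the frame of yellow_tray between -0.018 and 0.018 m and z of blue_cap_bottle in the frame of yellow_tray between 0 and 0.008 m and x of brass_weight in the frame of yellow_tray between -0.057 and -0.021 m and y of brass_weight in the frame of yellow_tray between -0.018 and 0.018 m and z of brass_weight in the frame of yellow_tray between 0 and 0.008 m and distance of each of green_cap_bottle, beaker, wash_bottle from where it was at the start of the episode below 0.03 m and angle between each of green_cap_bottle, beaker, wash_bottle's own z axis and vertical below 0.2 rad); the robot touches nothing.
It fails at once if the green-capped bottle is pushed 30 mm or more from its place or knocked over (distance of green_cap_bottle from where it was at the start of the episode above 0.03 m or angle between green_cap_bottle's own z axis and vertical above 0.6 rad).
It fails at once if the beaker is pushed 30 mm or more from its place or knocked over (distance of beaker from where it was at the start of the episode above 0.03 m or angle between beaker's own z axis and vertical above 0.6 rad).
It fails at once if the wash bottle is pushed 30 mm or more from its place or knocked over (distance of wash_bottle from where it was at the start of the episode above 0.03 m or angle between wash_bottle's own z axis and vertical above 0.6 rad).
It also fails if it takes over 93 s, if anything falls off the work surface, if the arm or the gripper's body presses on something with over 40 N, if the wrist force passes 120 N, or if a joint passes its speed limit or range.

### The arm

A 6-joint arm with a two-finger parallel gripper is mounted at the origin on the work surface. World frame = base frame: x ahead of the robot, y to its left, z up, the work surface at z = 0. Lengths are in m, angles in rad, forces in N, time in s.
With the tool pointing down it reaches from about 0.3 to 0.75 m from the base axis. Payload 8.5 kg.
Tool frame: the origin (TCP) lies on the mounting face of the last link; the fingertips stand 166 mm ahead of it and the grasp point (between the pads) lies 147 mm ahead of it (ctrl.pinch_z is the distance from the TCP to the grasp point, in m); z points along the fingers, y is the direction in which the jaws open and shut (so a half turn about z gives the same grasp; the last joint's range is limited). The gripper opens to 88 mm and grips with 3 to 60 N. Pads are 18 mm wide; open, the fingers measure 123 mm over their backs; the gripper's body (75 mm by 187 mm) begins 45 mm behind the grasp point.
Start: joints at [0.961, 0.381, 1.297, -0, 1.464, -0.215], TCP at [0.212, 0.508, 0.405] pointing down, gripper open.
Joint ranges: [-3.11, 3.11], [-0.89, 2.33], [0.22, 2.48], [-1.42, 4.56], [0.17, 2.85], [-2.88, 2.88]. Speed limits (rad/s): [2.39, 2.39, 3.14, 3.14, 3.14, 3.14].

### API

Orientations are given as a unit quaternion [x, y, z, w].
In Python, from bench import ctrl gives the robot as it stands.
- The arm moves only by the shell command python3 -m crank 'ROWS' [OPENING]. ROWS is JSON, a list of rows, each a list of 4 numbers: the shift along the world's x, y, z in mm, then the turn about the world's z in degrees. A call has 1 to 5 rows; each row is the pose to reach, as a shift and turn from the pose commanded when the call began; what a row does not reach only later rows make up. A row lasts 1/12 s, in which the tool goes at most 41.7 mm and 7.16 degrees, less where a joint would pass 70% of its speed; a pose out of reach is approached as far as the arm can. A call with a gripper value outside its range is refused whole. OPENING is the opening, from -1 (shut) to 1 (fully open), set as the call begins (- or left out, the last holds). The fingers move at their own pace and stop on an object; the grip force is fixed at half the most. Time passes only in rows, so rows that repeat a pose let the fingers close. It gives the time, the measured TCP pose, the force and the opening at its end, in the units of the state.
- ctrl.state(): the state, without advancing time (a new reading comes with each control period).
- ctrl.get_image(name): name is "side" or "top" or "wrist"; returns a dict with "frame" (400x640x3 uint8, red, green, blue), "fx", "fy", "cx", "cy" (pixels), "cam_to_world" (4x4, takes a point from camera to world coordinates); the wrist camera has in their place "tool_from_camera" (4x4, takes a point from camera to tool coordinates, whose origin is the TCP and whose axes are the flange's). Camera axes: x right, y up, looking along -z (the intrinsics and any distortion apply to the point x, -y, -z); pixel columns grow to the right and rows downward; lengths in m; the calibration is good to about 2 mm. A picture is of the moment at which its call begins: read the wrist's pose just before it. There is no depth.
- ctrl.sign_off(): hands the job in, once; it reports no verdict.
The state is a dict: "time_s": time; "joint_pos": joint angles; "joint_velocities": joint speeds; "joint_torque": joint torques, N m; "ee_pos": TCP position; "tool_rot": TCP orientation; "ft_force": force on the tool from outside, world axes, zero at the start; "moment": the same for the moment, N m; "width": finger opening in m.
Only numpy, scipy, OpenCV 4.12 (cv2) and the standard library are available. Lean on these libraries where they do the work, as an engineer would, in place of code of your own. Each camera call takes 0.05 s, during which the arm holds its last target.

## Working session

There is one attempt and no reset: what is moved stays moved. The work goes in short steps, Python scripts to look and compute and a shell command to move; the robot and the scene stay as the last step left them, time stands still between calls to the robot, and variables do not carry over. Pictures are saved under pics/ and viewed, and the job is handed in when it is done.

```bash
ls; mkdir -p pics; python3 - <<'E'
from bench import ctrl
import cv2,numpy as np
s=ctrl.state();print({k:np.round(v,3).tolist() for k,v in s.items()})
for n in ["side","top","wrist"]:
    d=ctrl.get_image(n);cv2.imwrite(f"pics/{n}0.png",d["frame"][:,:,::-1])
    print(n,{k:np.round(v,4).tolist() for k,v in d.items() if k!="frame"})
E
```

```text
pics
{'time_s': 0.0, 'joint_pos': [0.961, 0.381, 1.298, -0.0, 1.464, -0.215], 'joint_velocities': [0.0, -0.002, 0.0, -0.0, 0.001, -0.0], 'joint_torque': [-0.0, -43.793, -22.456, 0.071, 0.035, -0.0], 'ee_pos': [0.212, 0.508, 0.404], 'tool_rot': [0.196, 0.981, -0.001, -0.0], 'ft_force': [-0.257, -0.313, -0.366], 'moment': [0.033, -0.032, 0.023], 'width': 0.088}
side {'fx': 386.5717, 'fy': 386.5717, 'cx': 317.0346, 'cy': 202.8977, 'cam_to_world': [[-0.998, 0.0493, -0.0405, 0.4677], [-0.0615, -0.5776, 0.814, 0.7706], [0.0167, 0.8148, 0.5795, 0.5798], [0.0, 0.0, 0.0, 1.0]]}
top {'fx': 472.1849, 'fy': 472.1849, 'cx': 315.8314, 'cy': 204.3217, 'cam_to_world': [[0.0078, 0.9893, -0.1456, 0.2886], [-0.9999, 0.006, -0.0127, -0.0248], [-0.0117, 0.1457, 0.9893, 1.2927], [0.0, 0.0, 0.0, 1.0]]}
wrist {'fx': 334.0603, 'fy': 334.0603, 'cx': 314.2302, 'cy': 201.0942, 'tool_from_camera': [[-0.0008, 0.9498, 0.3128, 0.0817], [1.0, 0.0009, -0.0001, -0.0002], [-0.0003, 0.3128, -0.9498, 0.0206], [0.0, 0.0, 0.0, 1.0]]}
```

View pics/top0.png

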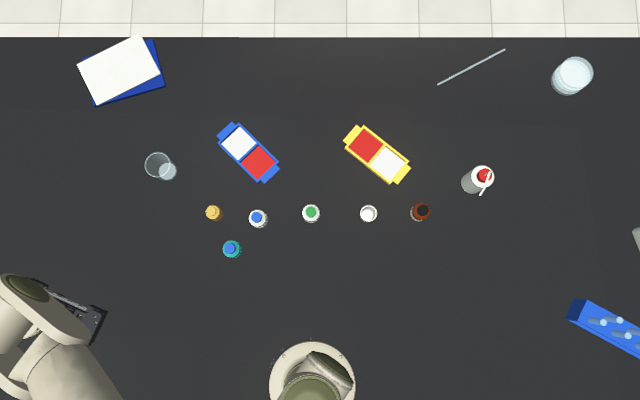

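View pics/side0.png

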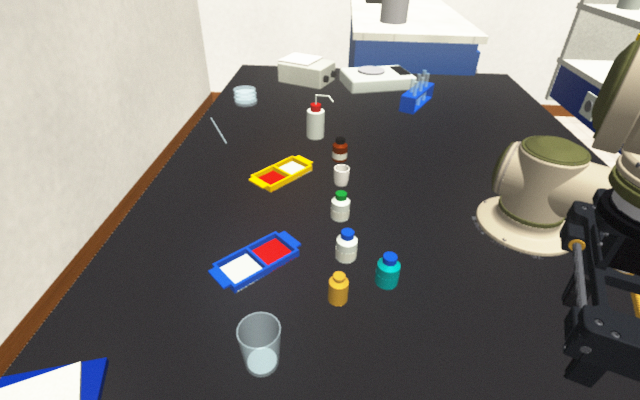

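View pics/wrist0.png

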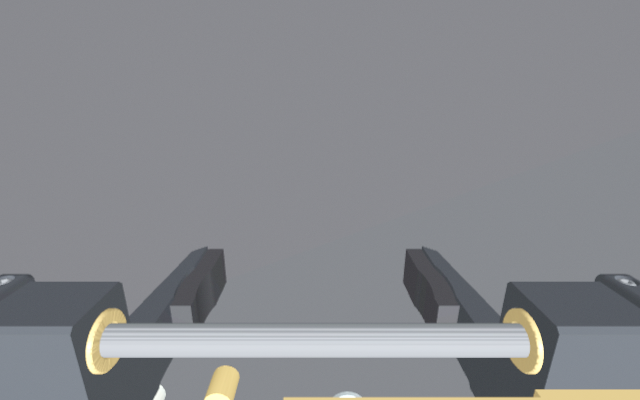

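The top view shows the following: blue tray about (248,153), yellow tray (377,155), brass (213,212), blue-capped bottle (257,218), green-capped (311,213), crucible (368,213), amber (420,212), turquoise decoy (232,249), beaker (160,168), wash bottle (480,180). I'll enlarge crops to read the pixels more closely.

```bash
python3 - <<'E'
import cv2
t=cv2.imread("pics/top0.png");s=cv2.imread("pics/side0.png")
def crop(im,x,y,w,h,k,n):
    c=cv2.resize(im[y:y+h,x:x+w],None,fx=k,fy=k,interpolation=cv2.INTER_CUBIC)
    for i in range(0,w,10): cv2.putText(c,str(x+i) if i%20==0 else "",(i*k,8),0,.3,(0,255,255),1);cv2.line(c,(i*k,10),(i*k,14),(0,255,255),1)
    for i in range(0,h,10): cv2.putText(c,str(y+i) if i%20==0 else "",(0,i*k+4),0,.3,(0,255,255),1);cv2.line(c,(18,i*k),(24,i*k),(0,255,255),1)
    cv2.imwrite(n,c)
crop(t,140,110,155,115,5,"pics/tA.png")
crop(t,295,110,155,115,5,"pics/tB.png")
crop(s,200,220,155,115,5,"pics/sA.png")
crop(s,240,130,125,115,5,"pics/sB.png")
E
```

```text
(no output)
```

View pics/tA.png

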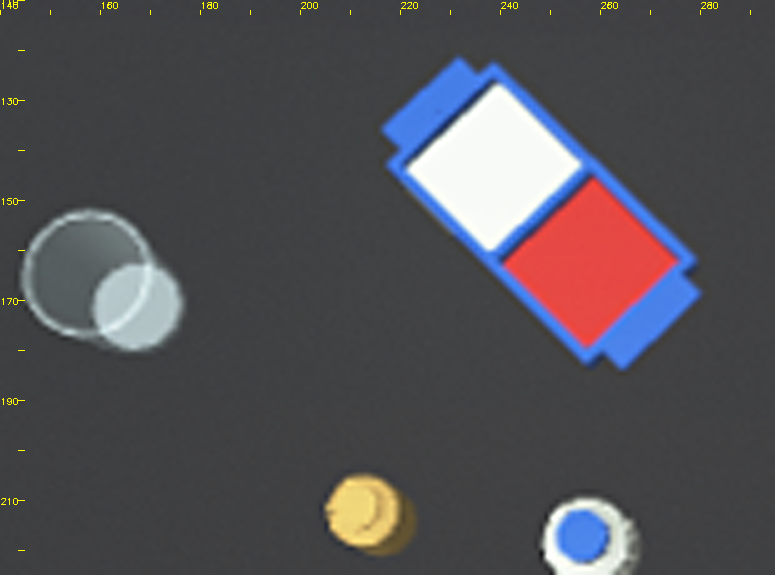

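View pics/tB.png

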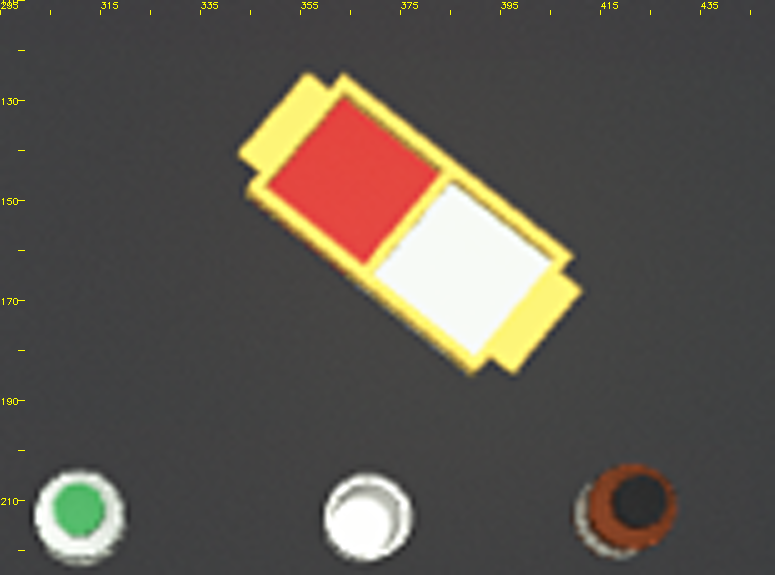

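View pics/sA.png

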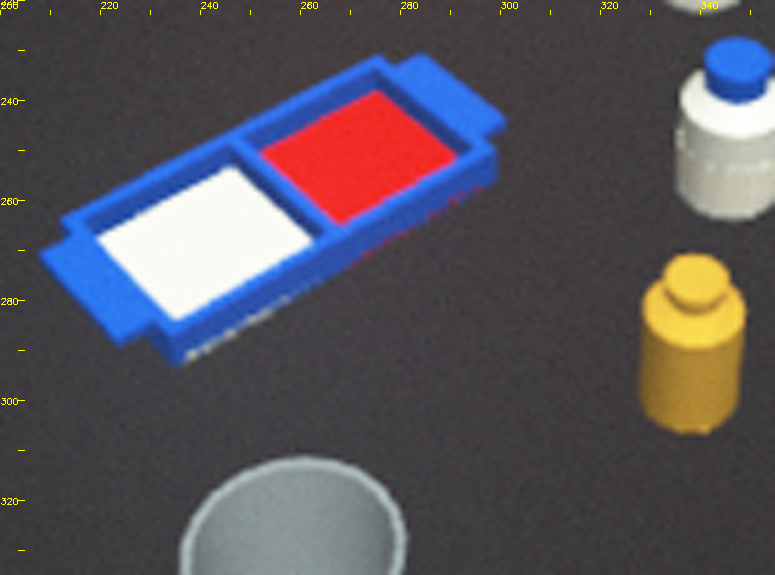

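View pics/sB.png

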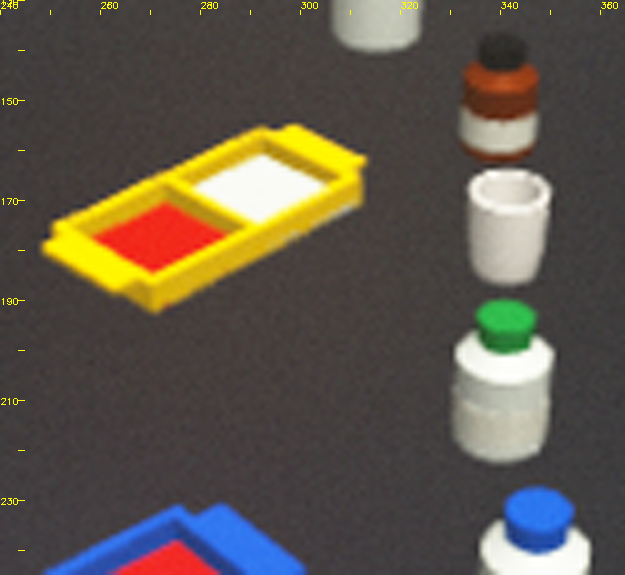

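```bash
cat > h.py <<'E'
import numpy as np, cv2
from scipy.optimize import least_squares
TOP=dict(f=472.1849,cx=315.8314,cy=204.3217,T=np.array([[0.0078,0.9893,-0.1456,0.2886],[-0.9999,0.006,-0.0127,-0.0248],[-0.0117,0.1457,0.9893,1.2927],[0,0,0,1.]]))
SIDE=dict(f=386.5717,cx=317.0346,cy=202.8977,T=np.array([[-0.998,0.0493,-0.0405,0.4677],[-0.0615,-0.5776,0.814,0.7706],[0.0167,0.8148,0.5795,0.5798],[0,0,0,1.]]))
def ray(c,p):
    d=c['T'][:3,:3]@np.array([(p[0]-c['cx'])/c['f'],-(p[1]-c['cy'])/c['f'],-1.]);return c['T'][:3,3],d/np.linalg.norm(d)
def tri(*obs):
    A=np.zeros((3,3));b=np.zeros(3)
    rs=[ray(*o) for o in obs]
    for o,d in rs:
        M=np.eye(3)-np.outer(d,d);A+=M;b+=M@o
    X=np.linalg.solve(A,b);return X,[np.linalg.norm((np.eye(3)-np.outer(d,d))@(X-o)) for o,d in rs]
def atz(c,p,z):
    o,d=ray(c,p);return o+d*(z-o[2])/d[2]
def proj(c,X):
    q=np.linalg.inv(c['T'])@np.append(X,1);return np.array([c['cx']+c['f']*q[0]/-q[2],c['cy']-c['f']*q[1]/-q[2]])
E
python3 - <<'E'
from h import *
np.set_printoptions(precision=1,suppress=True)
objs=dict(blue=((256.6,217.4),(347.6,232),70),green=((311,212),(341.2,193.2),70),amber=((422.8,210.4),(340.6,139.6),70),brass=((211.8,212),(339.4,274.4),64),cruc=((368.8,213.6),(342,168),50),
 B_xmax=((238.6,122.6),(212.4,264),18),B_ymax=((217.4,142.8),(235,289),18),B_xmin=((257.4,182.6),(299.4,249.6),18),B_ymin=((279.4,161.8),(275.6,231),18),
 Y_xmax=((364,124.6),(251.4,174.8),18),Y_ymax=((344.4,148),(270.4,190),18),Y_xmin=((389.4,184.8),(312.4,166.4),18),Y_ymin=((409.6,161.6),(292.6,155.6),18))
P={}
for k,(t,s,z) in objs.items():
    X,r=tri((TOP,t),(SIDE,s)); a=atz(TOP,t,z/1e3);b=atz(SIDE,s,z/1e3);P[k]=a
    print(k,X*1e3,np.array(r)*1e3,"top@z",a[:2]*1e3,"side@z",b[:2]*1e3,z)
for c in "BY":
    C=[P[c+'_'+n] for n in("xmax","ymax","xmin","ymin")];C=np.array(C)[:,:2]*1e3
    print(c,C.mean(0),[np.linalg.norm(C[i]-C[i-1]) for i in range(4)],[np.degrees(np.arctan2(*(C[i]-C[i-1])[::-1])) for i in range(4)])
E
```

```text
blue [433.8 146.   64.6] [0. 0.] top@z [433.1 145.3] side@z [434.1 152.5] 70
green [448.7   3.5  65.5] [0.1 0.1] top@z [448.2   3.4] side@z [448.8  10.2] 70
amber [ 454.3 -289.4   62.9] [0.9 0.9] top@z [ 454.2 -288. ] side@z [ 453.7 -274.4] 70
brass [448.3 265.1  61. ] [0.6 0.6] top@z [447.4 264.5] side@z [449.1 267.9] 64
cruc [ 447.5 -149.7   45.9] [0.5 0.5] top@z [ 447.5 -149.4] side@z [ 447.2 -142.5] 50
B_xmax [707.8 210.7  14.5] [0. 0.] top@z [706.6 210.1] side@z [706.4 214.1] 18
B_ymax [648.9 269.2   9.9] [1.3 1.3] top@z [648.  267.5] side@z [645.  276.6] 18
B_xmin [535.3 153.3  14.9] [0.9 0.9] top@z [535.6 152.8] side@z [534.  156.9] 18
B_ymin [595.3  93.8  13.5] [0.4 0.4] top@z [594.6  93.3] side@z [593.9  99.3] 18
Y_xmax [ 700.3 -141.5   16.1] [2.4 2.4] top@z [ 702.2 -141.3] side@z [ 697.  -137.5] 18
Y_ymax [637.4 -87.2   4.3] [0.9 0.9] top@z [634.7 -86.5] side@z [632.4 -66.4] 18
Y_xmin [ 532.5 -210.6   11.4] [0.2 0.2] top@z [ 531.5 -209.6] side@z [ 531.5 -199.1] 18
Y_ymin [ 597.4 -267.1   13.4] [0.6 0.6] top@z [ 596.9 -266.2] side@z [ 595.8 -258.4] 18
B [621.2 180.9] [np.float64(161.82880837536183), np.float64(82.07616578730182), np.float64(160.51870576133487), np.float64(83.71981903610096)] [np.float64(46.16393403658023), np.float64(135.62367105905693), np.float64(-134.41473332143525), np.float64(-45.26806794698877)]
Y [ 616.3 -175.9] [np.float64(163.38955037823516), np.float64(86.98405748920362), np.float64(160.6507789465742), np.float64(86.50170058244612)] [np.float64(49.866703597254016), np.float64(140.93932293213436), np.float64(-129.9641551662443), np.float64(-40.869311651753335)]
```

The side-view heights come out 3–7 mm low, apart from one poor yellow corner that is 14 mm low. That is mostly consistent with the calibration tolerance, and the tray sizes match (162 x 84). Targets from the top view at the known heights: brass (447,264), blue-capped (433,145), crucible (447,-149), amber (454,-288). The blue tray centre is (621,181) with its long axis at 46°, and the yellow centre is (616,-176) at 50°. I'll start with the brass weight.

```bash
cat >> h.py <<'E'
G=dict(brass=(447.5,264.5),blue=(433.1,145.3),cruc=(447.5,-149.4),amber=(454.2,-288.),
 Bred=(621.2-27.1,180.9-28),Bwhite=(621.2+27.1,180.9+28),Yred=(616.3+25.1,-175.9+29.9),Ywhite=(616.3-25.1,-175.9-29.9))
def st(*names):
    from bench import ctrl
    from scipy.spatial.transform import Rotation as R
    s=ctrl.state();p=np.array(s['ee_pos'])*1e3;y=R.from_quat(s['tool_rot']).as_matrix()[:,1]
    print("t",round(s['time_s'],2),"tcp",p.round(1),"jaw yaw",round(np.degrees(np.arctan2(y[1],y[0])),1),"w",round(s['width']*1e3,1),"F",np.round(s['ft_force'],1),"pinch z",round(p[2]-147,1))
    for n in names: print(n,"delta",(np.array(G[n])-p[:2]).round(1))
E
python3 - <<'E'
from h import *
for n,p,z in(("turq",(231.3,248.5),.07),("beaker",(157.5,164.5),.085),("wash",(484,176),.13)): print(n,atz(TOP,p,z)*1e3)
E
python3 -m crank '[[40,-40,0,-7],[75,-75,0,-14],[105,-105,0,-21],[135,-135,0,-28],[160,-160,0,-35]]' 1
python3 -m crank '[[25,-28,0,-7],[50,-56,0,-14],[75,-83,0,-21],[75,-83,0,-28],[75,-83,0,-35]]'
python3 -m crank '[[0,0,-25,-7],[0,0,-50,-14],[0,0,-75,-21],[0,0,-100,-28],[0,0,-100,-35]]'
python3 -m crank '[[0,0,0,-5],[0,0,0,-5],[0,0,0,-5]]'
python3 - <<'E'
from h import *;st("brass")
from bench import ctrl
d=ctrl.get_image("wrist");cv2.imwrite("pics/w1.png",d["frame"][:,:,::-1])
E
```

```text
turq [351.69142803 208.71446184  70.        ]
beaker [569.60605384 407.70934583  85.        ]
wash [ 533.8573334  -429.85540988  130.        ]
time_s: 0.57
ee_pos: [0.3598, 0.3588, 0.4046]
tool_rot: [0.484, 0.875, -0.0, -0.0]
ft_force: [1.1, 0.1, 1.1]
width: 0.0882
time_s: 0.98
ee_pos: [0.4352, 0.2757, 0.4043]
tool_rot: [0.726, 0.687, -0.0, -0.0]
ft_force: [0.2, -0.5, -0.0]
width: 0.0884
time_s: 1.4
ee_pos: [0.4331, 0.277, 0.3004]
tool_rot: [0.899, 0.439, -0.004, -0.0]
ft_force: [0.2, -0.5, 0.3]
width: 0.0884
time_s: 1.65
ee_pos: [0.4339, 0.2774, 0.3047]
tool_rot: [0.915, 0.403, -0.0, 0.0]
ft_force: [-0.9, 0.2, 0.4]
width: 0.0881
t 1.65 tcp [433.9 277.4 304.7] jaw yaw -42.5 w 88.1 F [-0.9  0.2  0.4] pinch z 157.7
brass delta [ 13.6 -12.9]
```

View pics/w1.png

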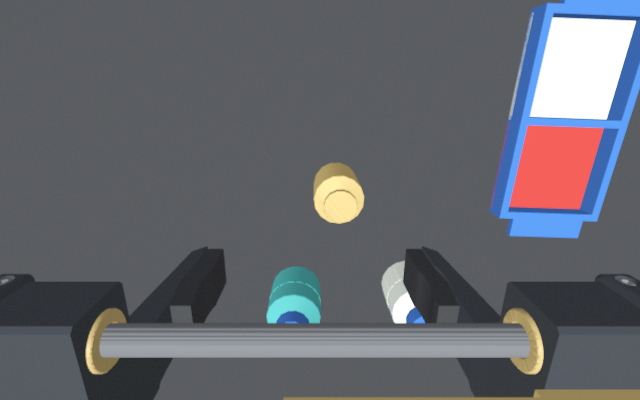

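The wrist view shows the brass knob top at about (340,206), with the turquoise decoy and the blue-capped bottle below it. I'll check the brass position from here.

```bash
cat >> h.py <<'E'
TFC=np.array([[-0.0008,0.9498,0.3128,0.0817],[1.0,0.0009,-0.0001,-0.0002],[-0.0003,0.3128,-0.9498,0.0206],[0,0,0,1.]])
def wcam(pos_mm,quat):
    from scipy.spatial.transform import Rotation as R
    M=np.eye(4);M[:3,:3]=R.from_quat(quat).as_matrix();M[:3,3]=np.array(pos_mm)/1e3
    return dict(f=334.0603,cx=314.2302,cy=201.0942,T=M@TFC)
def wnow():
    from bench import ctrl
    s=ctrl.state();return wcam(np.array(s['ee_pos'])*1e3,s['tool_rot'])
def shot(n):
    from bench import ctrl
    c=wnow();d=ctrl.get_image("wrist");cv2.imwrite(f"pics/{n}.png",d["frame"][:,:,::-1]);return c
E
python3 - <<'E'
from h import *
W=wnow()
print(atz(W,(340,206),.064)*1e3,"wrist+top tri:",[v*1e3 for v in tri((W,(340,206)),(TOP,(211.8,212)))])
print("Bred lin",atz(W,(558,168),.004)*1e3,"Bwhite",atz(W,(583,68),.004)*1e3)
E
```

```text
Traceback (most recent call last):
TypeError: can't multiply sequence by non-int of type 'float'
```

```bash
python3 - <<'E'
from h import *
W=wnow()
print(atz(W,(340,206),.064)*1e3,"wrist+top tri:",tri((W,(340,206)),(TOP,(211.8,212))))
print("Bred lin",atz(W,(558,168),.004)*1e3,"Bwhite",atz(W,(583,68),.004)*1e3)
E
```

```text
[450.78038328 269.47955832  64.        ] wrist+top tri: (array([0.44885625, 0.26664035, 0.05438059]), [np.float64(0.0002981452796226981), np.float64(0.000298145279622664)])
Bred lin [600.53387884 150.76653554   4.        ] Bwhite [655.33174718 208.55603684   4.        ]
```

The wrist reading differs from the fixed cameras by 3–6 mm. That is within grasp tolerance, so I'll take a mean of (449,267) and descend.

```bash

python3 -m crank '[[8,-5,-15,0],[15,-10,-40,0],[15,-10,-70,0],[15,-10,-100,0],[15,-10,-110,0]]' 
python3 - <<'E'
from h import *;st("brass")
from bench import ctrl
for n in("side","top"): 
    d=ctrl.get_image(n)["frame"][:,:,::-1]
    c=d[230:340,260:420] if n=="side" else d[150:260,140:300]
    cv2.imwrite(f"pics/{n}2.png",cv2.resize(c,None,fx=5,fy=5,interpolation=2))
shot("w2")
E
```

```text
time_s: 2.12
ee_pos: [0.4482, 0.267, 0.1917]
tool_rot: [0.915, 0.403, -0.002, -0.0]
ft_force: [-0.8, -0.6, -0.9]
width: 0.0882
t 2.12 tcp [448.2 267.  191.7] jaw yaw -42.5 w 88.2 F [-0.8 -0.6 -0.9] pinch z 44.7
brass delta [-0.7 -2.5]
```

View pics/side2.png

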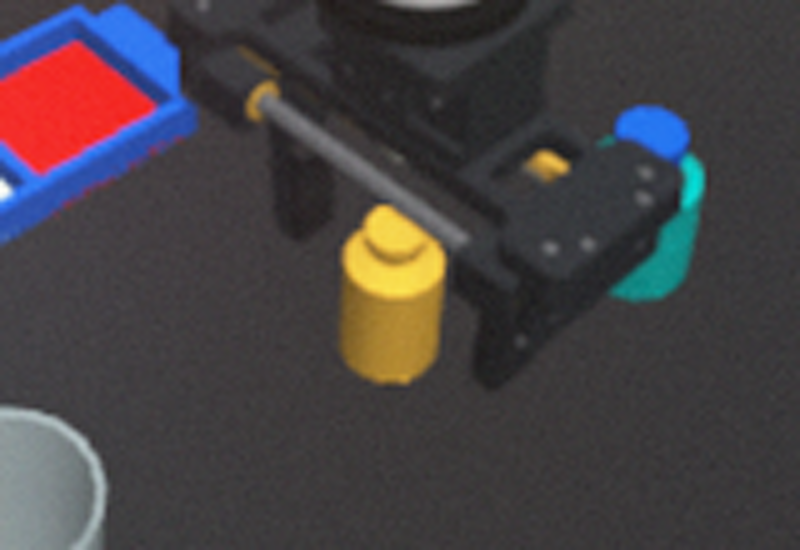

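View pics/w2.png

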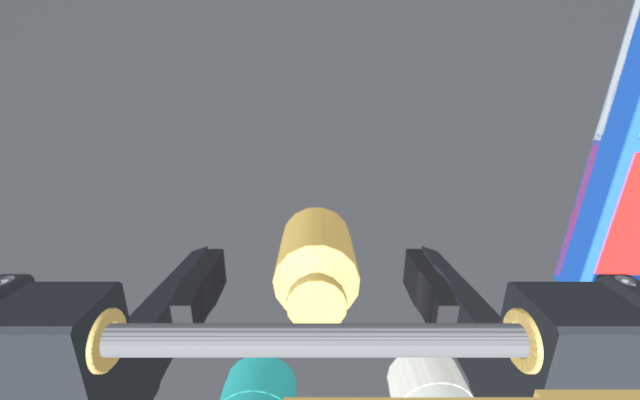

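The side and wrist views show the brass weight midway between the open fingers (fingers at 205 and 425, weight at 317). I'll check the cross-axis, then lower and close.

```bash
python3 - <<'E'
from h import *
W=wnow();print(atz(W,(317,303),.064)*1e3, atz(W,(316,235),.024)*1e3)
E
python3 -m crank '[[0,-1,-5,0],[0,-1,-5,0]]'
python3 -m crank '[[0,0,0,0],[0,0,0,0],[0,0,0,0],[0,0,0,0],[0,0,0,0]]' -1
python3 -m crank '[[0,0,0,0],[0,0,0,0],[0,0,0,0]]'
python3 -m crank '[[0,0,15,0],[0,0,35,0],[0,0,65,0],[0,0,100,0],[0,0,120,0]]'
python3 -c "from h import *;st('Ywhite')"
```

```text
[452.1840962  269.65361455  64.        ] [459.39183182 277.77925895  24.        ]
time_s: 2.43
ee_pos: [0.449, 0.2664, 0.1906]
tool_rot: [0.916, 0.402, 0.001, 0.0]
ft_force: [0.6, -0.6, -0.8]
width: 0.0885
time_s: 2.85
ee_pos: [0.4489, 0.2664, 0.1899]
tool_rot: [0.916, 0.402, 0.0, 0.0]
ft_force: [-0.4, -0.7, 0.0]
width: 0.0567
time_s: 3.1
ee_pos: [0.4488, 0.2664, 0.1897]
tool_rot: [0.916, 0.402, -0.0, -0.0]
ft_force: [-1.3, 1.6, 1.9]
width: 0.0369
time_s: 3.52
ee_pos: [0.4488, 0.2664, 0.3123]
tool_rot: [0.916, 0.402, 0.001, 0.0]
ft_force: [1.0, 0.2, -3.6]
width: 0.0374
t 3.52 tcp [448.8 266.4 312.3] jaw yaw -42.6 w 37.4 F [ 1.   0.2 -3.6] pinch z 165.3
Ywhite delta [ 142.4 -472.2]
```

Grip is good (37 mm, about 4 N of weight). Carrying it to the yellow tray's white compartment.

```bash

python3 -m crank '[[5,-20,0,0],[14,-50,0,0],[24,-85,0,0],[34,-120,0,0],[44,-155,0,1]]'
python3 -m crank '[[11,-36,0,0],[22,-72,0,0],[33,-108,0,0],[44,-144,0,0],[55,-180,0,0]]'
python3 -m crank '[[11,-36,0,0],[22,-72,0,0],[33,-105,0,0],[40,-128,0,0],[43,-137,0,0]]'
python3 -m crank '[[0,0,0,0],[0,0,-10,0],[0,0,-20,0]]'
python3 - <<'E'
from h import *;st('Ywhite');shot("w3")
E
```

```text
time_s: 3.93
ee_pos: [0.4927, 0.1099, 0.3092]
tool_rot: [0.912, 0.41, -0.001, -0.0]
ft_force: [0.6, 0.7, -4.7]
width: 0.037
time_s: 4.35
ee_pos: [0.5478, -0.0705, 0.309]
tool_rot: [0.912, 0.41, -0.001, -0.001]
ft_force: [0.8, 1.5, -5.0]
width: 0.037
time_s: 4.77
ee_pos: [0.5911, -0.209, 0.3084]
tool_rot: [0.913, 0.408, -0.001, -0.0]
ft_force: [0.1, 0.8, -3.6]
width: 0.0369
time_s: 5.02
ee_pos: [0.5905, -0.2041, 0.289]
tool_rot: [0.912, 0.41, -0.0, -0.0]
ft_force: [-0.7, -0.2, -4.9]
width: 0.0368
t 5.02 tcp [ 590.5 -204.1  289. ] jaw yaw -41.6 w 36.8 F [-0.7 -0.2 -4.9] pinch z 142.0
Ywhite delta [ 0.7 -1.7]
```

View pics/w3.png

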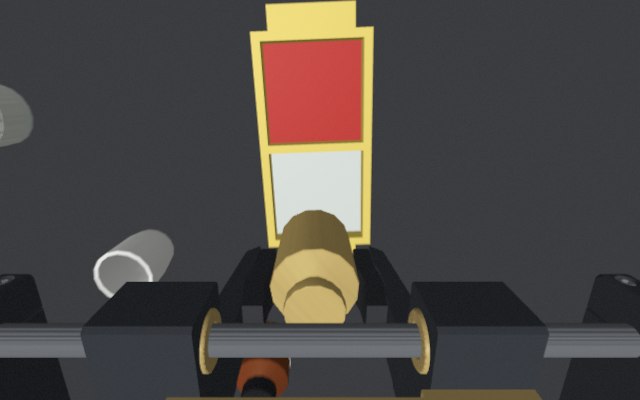

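The wrist view shows the brass over the yellow tray, with the white lining's corners at (271,152),(361,150),(362,234),(276,237). I'll compute the compartment centre from these.

```bash
python3 - <<'E'
from h import *
W=wnow()
np.set_printoptions(precision=1,suppress=True)
q=np.array([atz(W,p,.004)[:2]*1e3 for p in((271,152),(361,150),(362,234),(276,237))]);print("white",q,q.mean(0))
q=np.array([atz(W,p,.018)[:2]*1e3 for p in((251,33),(373,28),(370,247),(267,250))]);print("rim",q,q.mean(0))
q=np.array([atz(W,p,.004)[:2]*1e3 for p in((262,42),(362,38),(363,144),(269,147))]);print("red",q,q.mean(0))
print("T",[proj(TOP,np.array([x,y,.018])) for x,y in q])
E
```

```text
white [[ 587.5 -153.4]
 [ 641.5 -199.2]
 [ 596.8 -255.5]
 [ 539.9 -209. ]] [ 591.4 -204.3]
rim [[ 636.1  -86.2]
 [ 699.  -138.1]
 [ 597.  -262.8]
 [ 531.9 -209. ]] [ 616. -174.]
red [[ 637.4  -92.3]
 [ 692.3 -137.7]
 [ 645.6 -196.6]
 [ 589.  -149.6]] [ 641.1 -144. ]
T [array([  810.5, -2997. ]), array([  989.4, -3014.7]), array([ 1342.3, -3039.7]), array([ 1171.1, -3021.9])]
```

The wrist and top views agree on the compartment centre to 2 mm. Lowering.

```bash

python3 -m crank '[[0,-2,-30,0],[0,-2,-60,0],[0,-2,-80,0],[0,-2,-86,0],[0,-2,-86,0]]'
python3 -m crank '[[0,0,-3,0],[0,0,-6,0],[0,0,-8,0],[0,0,-9,0]]'
python3 -c "from h import *;st('Ywhite')"
```

```text
time_s: 5.48
ee_pos: [0.5905, -0.2065, 0.202]
tool_rot: [0.912, 0.41, -0.001, -0.002]
ft_force: [-0.4, -0.1, -3.6]
width: 0.0367
time_s: 5.82
ee_pos: [0.5909, -0.2076, 0.1953]
tool_rot: [0.912, 0.41, 0.0, 0.0]
ft_force: [0.7, 0.9, -4.1]
width: 0.0371
t 5.82 tcp [ 590.9 -207.6  195.3] jaw yaw -41.6 w 37.1 F [ 0.7  0.9 -4.1] pinch z 48.3
Ywhite delta [0.3 1.8]
```

```bash

python3 -m crank '[[0,1,-1,0],[0,1,-2,0],[0,1,-2,0]]'
python3 -m crank '[[0,0,0,0],[0,0,0,0],[0,0,0,0],[0,0,0,0],[0,0,0,0]]' 0.9
python3 -m crank '[[0,0,15,0],[0,0,35,0],[0,0,60,0],[0,0,90,0],[0,0,115,0]]'
python3 - <<'E'
from h import *;st('amber');shot("w4")
E
```

```text
time_s: 6.07
ee_pos: [0.5909, -0.2065, 0.1938]
tool_rot: [0.912, 0.41, 0.0, 0.0]
ft_force: [-2.3, 1.3, 3.4]
width: 0.037
time_s: 6.48
ee_pos: [0.5909, -0.2067, 0.1928]
tool_rot: [0.912, 0.41, 0.0, 0.0]
ft_force: [-0.2, -1.0, -0.4]
width: 0.0685
time_s: 6.9
ee_pos: [0.5908, -0.2066, 0.3095]
tool_rot: [0.912, 0.41, 0.0, 0.0]
ft_force: [-0.3, 0.4, 0.6]
width: 0.0839
t 6.9 tcp [ 590.8 -206.6  309.5] jaw yaw -41.6 w 83.9 F [-0.3  0.4  0.6] pinch z 162.5
amber delta [-136.6  -81.4]
```

View pics/w4.png

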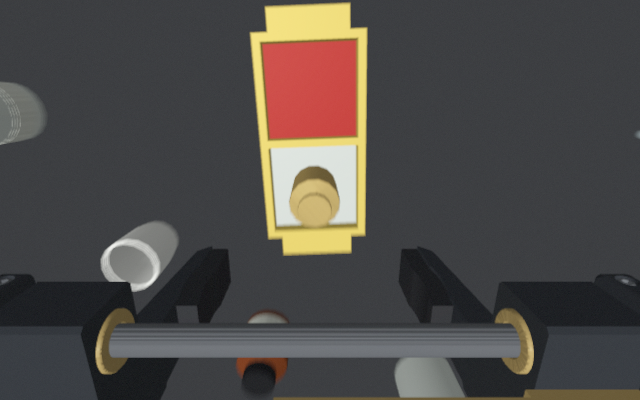

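The brass stands inside the white compartment: knob at (314,208), lining spanning 270–357 in x. Next is the amber bottle, with the jaws turned to about 0° to stay clear of the wash bottle.

```bash

python3 -m crank '[[-28,-16,0,7],[-60,-36,0,14],[-95,-56,0,21],[-120,-72,0,28],[-137,-81,0,35]]' 1
python3 -m crank '[[0,0,0,7],[0,0,-10,7],[0,0,-20,7]]'
python3 - <<'E'
from h import *;st('amber');shot("w5")
E
```

```text
time_s: 7.37
ee_pos: [0.4517, -0.2889, 0.3077]
tool_rot: [0.745, 0.667, -0.0, -0.0]
ft_force: [-0.1, -0.2, 0.2]
width: 0.0883
time_s: 7.62
ee_pos: [0.4535, -0.288, 0.2879]
tool_rot: [0.705, 0.709, 0.0, 0.001]
ft_force: [-0.1, 0.1, -0.2]
width: 0.0879
t 7.62 tcp [ 453.5 -288.   287.9] jaw yaw 0.4 w 87.9 F [-0.1  0.1 -0.2] pinch z 140.9
amber delta [0.7 0. ]
```

View pics/w5.png

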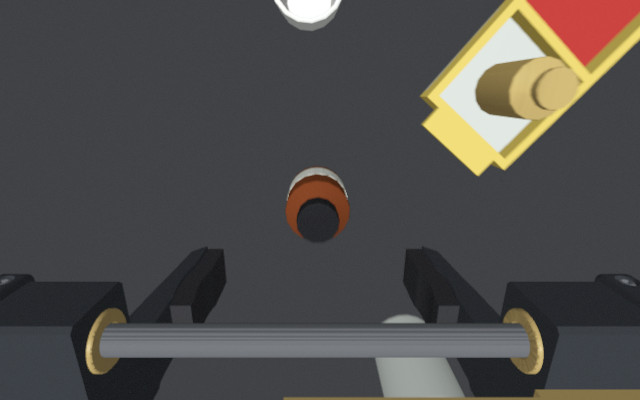

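The amber cap top is at (318,221), centred between the fingers.

```bash
python3 - <<'E'
from h import *
W=wnow();print(atz(W,(318,221),.07)*1e3,tri((W,(318,221)),(TOP,(422.8,210.4)))[0])
E
python3 -m crank '[[1,1,-25,0],[1,2,-55,0],[1,2,-80,0],[1,2,-98,0],[1,2,-101,0]]'
python3 -m crank '[[0,0,0,0],[0,0,0,0],[0,0,0,0],[0,0,0,0],[0,0,0,0]]' -1
python3 -m crank '[[0,0,0,0],[0,0,0,0],[0,0,0,0]]'
python3 - <<'E'
from h import *;st('amber')
E
```

```text
[ 455.18363626 -282.99616337   70.        ] [ 0.4562455  -0.29185817  0.04913512]
time_s: 8.08
ee_pos: [0.4545, -0.2852, 0.1841]
tool_rot: [0.705, 0.709, -0.0, -0.003]
ft_force: [0.2, 0.5, -0.1]
width: 0.0882
time_s: 8.5
ee_pos: [0.455, -0.2857, 0.1876]
tool_rot: [0.705, 0.709, -0.0, 0.001]
ft_force: [0.0, 0.2, 1.3]
width: 0.0569
time_s: 8.75
ee_pos: [0.4549, -0.2857, 0.1872]
tool_rot: [0.705, 0.709, 0.0, 0.0]
ft_force: [-1.1, 0.4, 3.9]
width: 0.0454
t 8.75 tcp [ 454.9 -285.7  187.2] jaw yaw 0.4 w 45.4 F [-1.1  0.4  3.9] pinch z 40.2
amber delta [-0.7 -2.3]
```

Gripped at 45.4 mm. Lifting and carrying to the blue tray's red compartment at (594,153).

```bash

python3 -m crank '[[0,0,15,0],[0,0,40,0],[0,0,75,0],[0,0,105,0],[0,0,118,0]]'
python3 -m crank '[[6,20,0,-6],[16,50,0,-12],[27,85,0,-18],[38,120,0,-24],[49,155,0,-30]]'
python3 -m crank '[[11,36,0,-6],[22,72,0,-12],[33,108,0,-14],[44,144,0,-14],[55,175,0,-14]]'
python3 -m crank '[[11,35,0,0],[21,66,0,0],[30,92,0,0],[35,106,0,0],[35,108,-3,0]]'
python3 -m crank '[[0,0,-10,0],[0,0,-20,0],[0,0,-20,0]]'
python3 - <<'E'
from h import *;st('Bred');shot("w6")
E
```

```text
time_s: 9.17
ee_pos: [0.455, -0.2857, 0.3084]
tool_rot: [0.705, 0.709, 0.0, 0.002]
ft_force: [-0.3, -0.2, -0.8]
width: 0.0448
time_s: 9.58
ee_pos: [0.5039, -0.1291, 0.3047]
tool_rot: [0.866, 0.5, -0.0, -0.0]
ft_force: [1.5, -0.5, -1.3]
width: 0.0448
time_s: 10.0
ee_pos: [0.5589, 0.0468, 0.3046]
tool_rot: [0.919, 0.394, -0.0, -0.0]
ft_force: [0.1, -0.3, -1.3]
width: 0.0451
time_s: 10.42
ee_pos: [0.5942, 0.1549, 0.3016]
tool_rot: [0.919, 0.395, 0.0, -0.0]
ft_force: [0.1, -0.4, -0.8]
width: 0.045
time_s: 10.67
ee_pos: [0.5932, 0.1512, 0.2789]
tool_rot: [0.919, 0.393, -0.002, -0.001]
ft_force: [0.5, 0.1, -1.3]
width: 0.0448
t 10.67 tcp [593.2 151.2 278.9] jaw yaw -43.7 w 44.8 F [ 0.5  0.1 -1.3] pinch z 131.9
Bred delta [0.9 1.7]
```

View pics/w6.png

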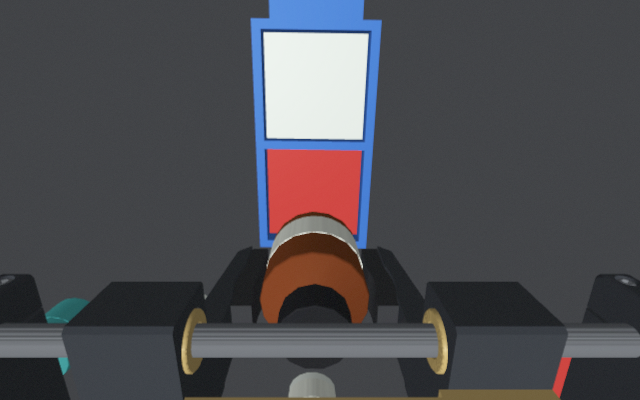

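The red lining spans 267–361 across, from row 150 down, with the divider at 145. It is centred on the fingers (315). Checking its centre.

```bash
python3 - <<'E'
from h import *
W=wnow()
np.set_printoptions(precision=1,suppress=True)
q=np.array([atz(W,p,.018)[:2]*1e3 for p in((252,20),(380,21),(367,248),(260,247))]);print("rim",q,q.mean(0))
q=np.array([atz(W,p,.004)[:2]*1e3 for p in((264,32),(368,33),(363,139),(265,138))]);print("white",q.mean(0))
q=np.array([atz(W,p,.004)[:2]*1e3 for p in((268,150),(361,151),(358,238),(269,236))]);print("red",q.mean(0))
E
```

```text
rim [[650.1 269.4]
 [709.3 211.9]
 [597.1  95.2]
 [536.  154.8]] [623.1 182.8]
white [650.7 211.4]
red [593.8 152.9]
```

Blue tray centre is (623,183) from the wrist and (621,181) from the top view, so they agree. Lowering.

```bash

python3 -m crank '[[1,1,-25,0],[1,2,-50,0],[1,2,-70,0],[1,2,-79,0],[1,2,-80,0]]'
python3 -m crank '[[0,0,-3,0],[0,0,-5,0],[0,0,-7,0],[0,0,-7,0]]'
python3 -c "from h import *;st('Bred')"
```

```text
time_s: 11.13
ee_pos: [0.5946, 0.1536, 0.2002]
tool_rot: [0.919, 0.393, -0.002, -0.001]
ft_force: [-0.4, 0.7, -0.3]
width: 0.0451
time_s: 11.47
ee_pos: [0.5949, 0.1543, 0.1952]
tool_rot: [0.919, 0.394, 0.0, 0.0]
ft_force: [0.2, 0.4, -0.9]
width: 0.0449
t 11.47 tcp [594.9 154.3 195.2] jaw yaw -43.6 w 44.9 F [ 0.2  0.4 -0.9] pinch z 48.2
Bred delta [-0.8 -1.4]
```

```bash

python3 -m crank '[[0,-1,-2,0],[0,-1,-4,0],[0,-1,-4,0]]'
python3 -m crank '[[0,0,0,0],[0,0,0,0],[0,0,0,0],[0,0,0,0],[0,0,0,0]]' 0.9
python3 -m crank '[[0,0,15,0],[0,0,35,0],[0,0,60,0],[0,0,90,0],[0,0,115,0]]'
python3 - <<'E'
from h import *;st('cruc','blue');shot("w7")
E
```

```text
time_s: 11.72
ee_pos: [0.595, 0.1533, 0.1912]
tool_rot: [0.919, 0.394, 0.0, 0.0]
ft_force: [-0.5, -0.5, 3.1]
width: 0.0453
time_s: 12.13
ee_pos: [0.5949, 0.1534, 0.1907]
tool_rot: [0.919, 0.394, -0.0, -0.0]
ft_force: [-0.7, 0.0, 0.2]
width: 0.0764
time_s: 12.55
ee_pos: [0.5948, 0.1534, 0.3075]
tool_rot: [0.919, 0.394, 0.0, 0.0]
ft_force: [0.2, -0.1, 0.4]
width: 0.084
t 12.55 tcp [594.8 153.4 307.5] jaw yaw -43.6 w 84.0 F [ 0.2 -0.1  0.4] pinch z 160.5
cruc delta [-147.3 -302.8]
blue delta [-161.7   -8.1]
```

View pics/w7.png

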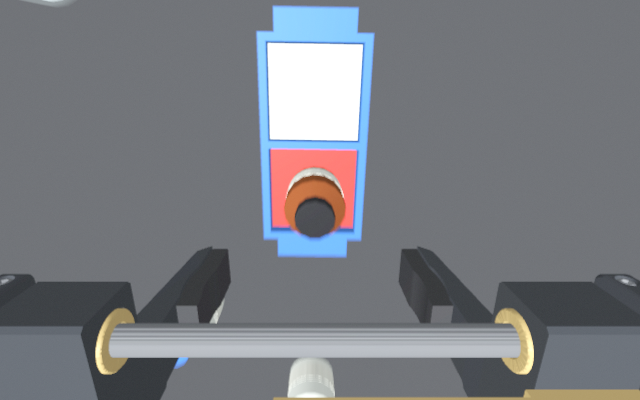

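The amber bottle stands in the red compartment (cap at (315,217)). Next is the blue-capped bottle, with the jaws at about 0° to clear the turquoise decoy.

```bash

python3 -m crank '[[-25,-1,0,7],[-60,-2,0,14],[-95,-4,0,21],[-130,-6,0,28],[-155,-7,0,35]]' 1
python3 -m crank '[[-6,-1,0,7],[-6,-1,-10,8],[-6,-1,-20,8]]'
python3 - <<'E'
from h import *;st('blue');shot("w8")
E
```

```text
time_s: 13.02
ee_pos: [0.4371, 0.1463, 0.3055]
tool_rot: [0.756, 0.654, -0.001, -0.0]
ft_force: [1.3, 0.1, 0.6]
width: 0.0879
time_s: 13.27
ee_pos: [0.4333, 0.1454, 0.2861]
tool_rot: [0.71, 0.704, 0.001, 0.001]
ft_force: [-0.5, -0.6, 0.6]
width: 0.0879
t 13.27 tcp [433.3 145.4 286.1] jaw yaw -0.5 w 87.9 F [-0.5 -0.6  0.6] pinch z 139.1
blue delta [-0.2 -0.1]
```

View pics/w8.png

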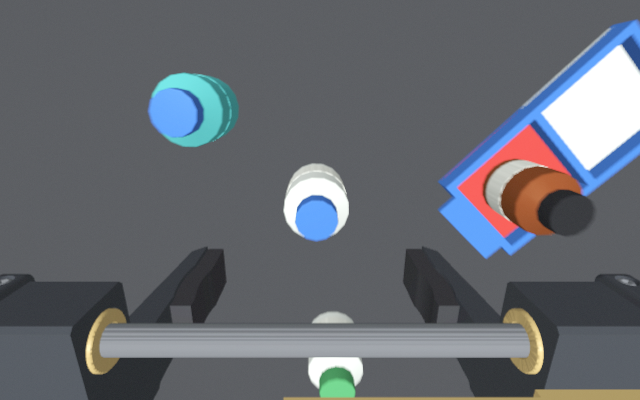

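The white bottle with the blue cap is at (316,218), centred between the jaws. The turquoise decoy at (190,110) and the green-capped bottle at (335,370) are both clear of the fingers. Lowering and gripping.

```bash

python3 -m crank '[[0,1,-25,0],[0,2,-55,0],[0,2,-80,0],[0,2,-96,0],[0,2,-99,0]]'
python3 -m crank '[[0,0,0,0],[0,0,0,0],[0,0,0,0],[0,0,0,0],[0,0,0,0]]' -1
python3 -m crank '[[0,0,0,0],[0,0,0,0],[0,0,0,0]]'
python3 -m crank '[[0,0,15,0],[0,0,40,0],[0,0,75,0],[0,0,105,0],[0,0,118,0]]'
python3 - <<'E'
from h import *;st('Yred')
E
```

```text
time_s: 13.73
ee_pos: [0.4335, 0.1473, 0.1847]
tool_rot: [0.711, 0.703, -0.002, -0.001]
ft_force: [0.3, -0.4, 0.0]
width: 0.0882
time_s: 14.15
ee_pos: [0.434, 0.1474, 0.1875]
tool_rot: [0.711, 0.703, 0.001, 0.001]
ft_force: [-0.4, 0.4, -1.2]
width: 0.0568
time_s: 14.4
ee_pos: [0.4339, 0.1474, 0.1871]
tool_rot: [0.711, 0.703, 0.0, 0.0]
ft_force: [0.1, -0.6, 5.2]
width: 0.0454
time_s: 14.82
ee_pos: [0.4339, 0.1475, 0.3081]
tool_rot: [0.711, 0.703, 0.002, 0.001]
ft_force: [0.1, 0.7, -0.9]
width: 0.0452
t 14.82 tcp [433.9 147.5 308.1] jaw yaw -0.6 w 45.2 F [ 0.1  0.7 -0.9] pinch z 161.1
Yred delta [ 207.5 -293.5]
```

```bash

python3 -m crank '[[12,-17,0,-7],[30,-43,0,-14],[51,-72,0,-21],[72,-101,0,-28],[93,-130,0,-35]]'
python3 -m crank '[[21,-29,0,-4],[42,-58,0,-4],[63,-87,0,-4],[84,-116,0,-4],[98,-138,0,-4]]'
python3 -m crank '[[12,-18,0,0],[15,-23,-8,0],[15,-23,-20,0],[15,-23,-25,0]]'
python3 - <<'E'
from h import *;st('Yred');shot("w9")
E
```

```text
time_s: 15.23
ee_pos: [0.5274, 0.0159, 0.3046]
tool_rot: [0.891, 0.454, -0.0, -0.0]
ft_force: [-0.2, 0.9, -2.4]
width: 0.0451
time_s: 15.65
ee_pos: [0.626, -0.1231, 0.3041]
tool_rot: [0.905, 0.425, -0.0, -0.0]
ft_force: [-0.4, 1.0, -1.0]
width: 0.0452
time_s: 15.98
ee_pos: [0.6393, -0.1434, 0.2773]
tool_rot: [0.905, 0.425, -0.001, -0.001]
ft_force: [0.0, 1.4, -1.0]
width: 0.0451
t 15.98 tcp [ 639.3 -143.4  277.3] jaw yaw -39.6 w 45.1 F [ 0.   1.4 -1. ] pinch z 130.3
Yred delta [ 2.1 -2.6]
```

View pics/w9.png

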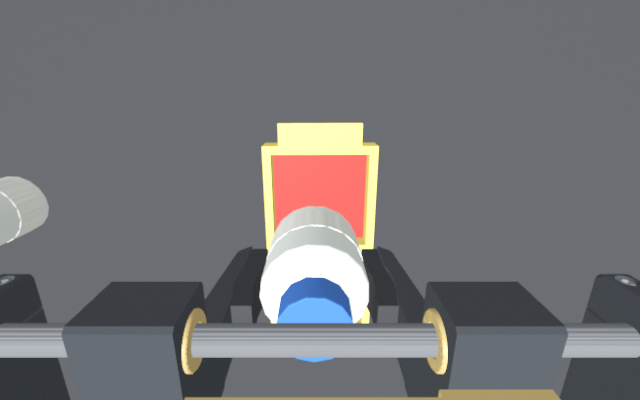

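The red lining spans 273–366 across (centre 320) against the fingers' centre at 315, so a shift of (+2,-3) mm is needed, which matches the computed delta.

```bash

python3 -m crank '[[2,-2,-25,0],[2,-2,-50,0],[2,-2,-70,0],[2,-2,-79,0],[2,-2,-80,0]]'
python3 -m crank '[[0,0,-2,0],[0,0,-4,0],[0,0,-5,0],[0,0,-5,0]]'
python3 -c "from h import *;st('Yred')"
```

```text
time_s: 16.45
ee_pos: [0.6414, -0.1449, 0.1981]
tool_rot: [0.905, 0.426, -0.001, -0.001]
ft_force: [-0.7, -0.0, -1.2]
width: 0.045
time_s: 16.78
ee_pos: [0.6419, -0.1456, 0.1955]
tool_rot: [0.905, 0.426, 0.0, 0.0]
ft_force: [-0.2, -0.6, -0.7]
width: 0.0447
t 16.78 tcp [ 641.9 -145.6  195.5] jaw yaw -39.6 w 44.7 F [-0.2 -0.6 -0.7] pinch z 48.5
Yred delta [-0.5 -0.4]
```

```bash

python3 -m crank '[[0,0,-2,0],[0,0,-4,0],[0,0,-4,0]]'
python3 -m crank '[[0,0,0,0],[0,0,0,0],[0,0,0,0],[0,0,0,0],[0,0,0,0]]' 0.9
python3 -m crank '[[0,0,15,0],[0,0,35,0],[0,0,60,0],[0,0,90,0],[0,0,115,0]]'
python3 - <<'E'
from h import *;st('cruc');shot("w10")
E
```

```text
time_s: 17.03
ee_pos: [0.6419, -0.1457, 0.1912]
tool_rot: [0.905, 0.426, 0.0, 0.0]
ft_force: [0.0, 0.8, 3.0]
width: 0.0452
time_s: 17.45
ee_pos: [0.6419, -0.1457, 0.1907]
tool_rot: [0.905, 0.426, -0.0, -0.0]
ft_force: [-0.3, -0.2, -0.3]
width: 0.076
time_s: 17.87
ee_pos: [0.6418, -0.1456, 0.3076]
tool_rot: [0.905, 0.426, 0.0, 0.0]
ft_force: [-0.5, 0.8, -0.5]
width: 0.0839
t 17.87 tcp [ 641.8 -145.6  307.6] jaw yaw -39.6 w 83.9 F [-0.5  0.8 -0.5] pinch z 160.6
cruc delta [-194.3   -3.8]
```

View pics/w10.png

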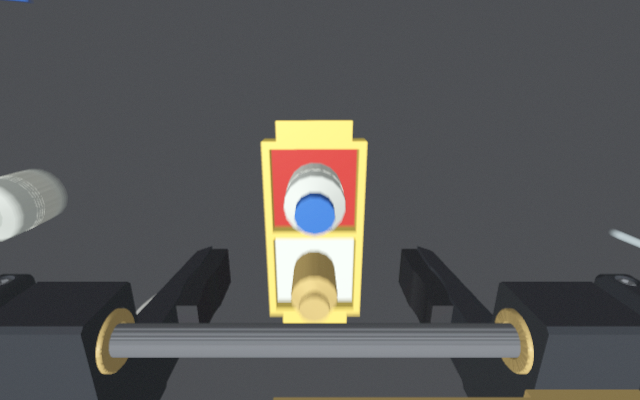

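Both yellow-tray items stand in their compartments. Next is the crucible.

```bash

python3 -m crank '[[-25,0,0,0],[-60,-1,0,0],[-98,-2,0,0],[-136,-3,0,0],[-172,-4,0,0]]' 1
python3 -m crank '[[-20,0,0,0],[-22,0,-10,0],[-22,0,-20,0],[-22,0,-22,0]]'
python3 - <<'E'
from h import *;st('cruc');shot("w11")
E
```

```text
time_s: 18.33
ee_pos: [0.4678, -0.1493, 0.3055]
tool_rot: [0.905, 0.426, -0.0, -0.0]
ft_force: [0.5, -0.1, -0.3]
width: 0.0879
time_s: 18.67
ee_pos: [0.4473, -0.1496, 0.2829]
tool_rot: [0.905, 0.425, -0.0, -0.001]
ft_force: [-0.4, 0.8, -0.3]
width: 0.0882
t 18.67 tcp [ 447.3 -149.6  282.9] jaw yaw -39.6 w 88.2 F [-0.4  0.8 -0.3] pinch z 135.9
cruc delta [0.2 0.2]
```

View pics/w11.png

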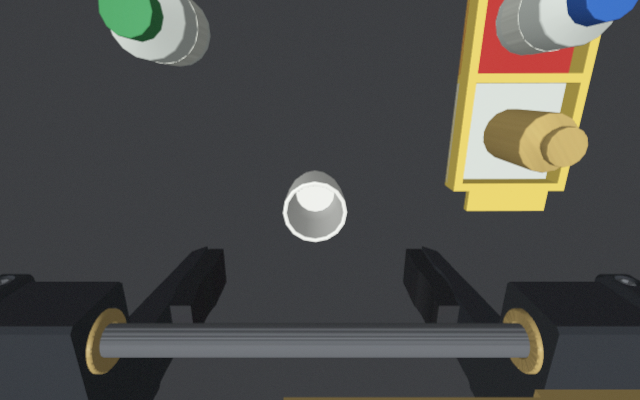

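The crucible rim is centred at (315,211) between the jaws. Lowering and gripping.

```bash

python3 -m crank '[[1,1,-25,0],[1,1,-55,0],[1,1,-80,0],[1,1,-95,0],[1,1,-97,0]]'
python3 -m crank '[[0,0,0,0],[0,0,0,0],[0,0,0,0],[0,0,0,0],[0,0,0,0]]' -1
python3 -m crank '[[0,0,0,0],[0,0,0,0],[0,0,0,0],[0,0,0,0]]'
python3 -m crank '[[0,0,15,0],[0,0,40,0],[0,0,75,0],[0,0,105,0],[0,0,120,0]]'
python3 - <<'E'
from h import *;st('Bwhite');shot("w12")
E
```

```text
time_s: 19.13
ee_pos: [0.4488, -0.1485, 0.1847]
tool_rot: [0.905, 0.426, -0.001, -0.002]
ft_force: [-0.8, 0.5, -0.2]
width: 0.0884
time_s: 19.55
ee_pos: [0.449, -0.1487, 0.1875]
tool_rot: [0.905, 0.426, 0.0, 0.001]
ft_force: [-0.3, 0.1, -0.0]
width: 0.057
time_s: 19.88
ee_pos: [0.4489, -0.1487, 0.187]
tool_rot: [0.905, 0.426, 0.0, 0.0]
ft_force: [-0.3, 0.7, 5.0]
width: 0.0417
time_s: 20.3
ee_pos: [0.449, -0.1486, 0.3099]
tool_rot: [0.905, 0.426, 0.001, 0.002]
ft_force: [0.5, 0.7, 0.1]
width: 0.0421
t 20.3 tcp [ 449.  -148.6  309.9] jaw yaw -39.6 w 42.1 F [0.5 0.7 0.1] pinch z 162.9
Bwhite delta [199.3 357.5]
```

View pics/w12.png

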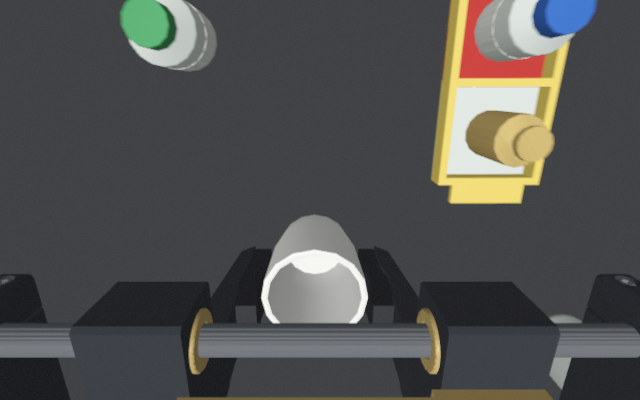

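The crucible is held upright (42 mm). Carrying it to the blue tray's white compartment.

```bash

python3 -m crank '[[10,17,0,-2],[26,46,0,-4],[43,77,0,-4],[60,108,0,-4],[77,139,0,-4]]'
python3 -m crank '[[17,31,0,0],[35,62,0,0],[52,93,0,0],[69,124,0,0],[86,155,0,0]]'
python3 -m crank '[[16,28,0,0],[28,50,0,0],[36,64,0,0],[37,65,-12,0],[37,65,-25,0]]'
python3 -m crank '[[0,0,0,0],[0,0,0,0]]'
python3 - <<'E'
from h import *;st('Bwhite');shot("w13")
E
```

```text
time_s: 20.77
ee_pos: [0.5263, -0.0081, 0.3058]
tool_rot: [0.919, 0.394, -0.001, -0.0]
ft_force: [0.5, -0.3, 0.1]
width: 0.0418
time_s: 21.18
ee_pos: [0.6123, 0.1472, 0.3055]
tool_rot: [0.919, 0.394, -0.001, -0.0]
ft_force: [0.4, -0.7, -0.3]
width: 0.0417
time_s: 21.6
ee_pos: [0.6488, 0.2109, 0.28]
tool_rot: [0.919, 0.394, -0.0, 0.0]
ft_force: [-0.6, -0.2, -0.9]
width: 0.042
time_s: 21.77
ee_pos: [0.6486, 0.2096, 0.28]
tool_rot: [0.919, 0.393, -0.002, -0.0]
ft_force: [-0.8, -0.3, -0.8]
width: 0.0419
t 21.77 tcp [648.6 209.6 280. ] jaw yaw -43.7 w 41.9 F [-0.8 -0.3 -0.8] pinch z 133.0
Bwhite delta [-0.3 -0.7]
```

View pics/w13.png

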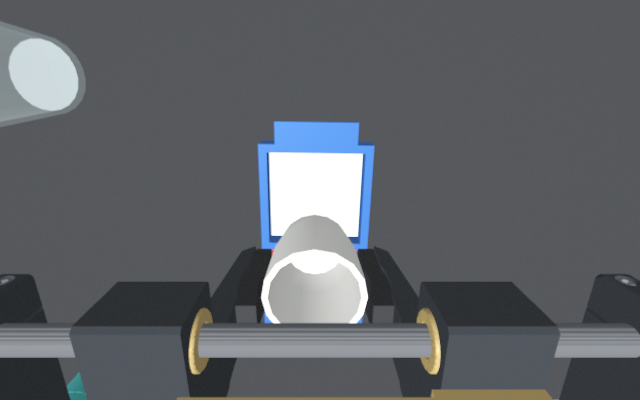

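The white lining (269–362) is centred on the fingers and the beaker is well clear. Lowering.

```bash

python3 -m crank '[[0,0,-25,0],[0,0,-50,0],[0,0,-70,0],[0,0,-79,0],[0,0,-81,0]]'
python3 -m crank '[[0,0,-2,0],[0,0,-4,0],[0,0,-5,0],[0,0,-5,0]]'
python3 -c "from h import *;st('Bwhite')"
```

```text
time_s: 22.23
ee_pos: [0.6487, 0.2099, 0.1995]
tool_rot: [0.919, 0.394, -0.001, -0.0]
ft_force: [0.9, -0.8, 0.4]
width: 0.0415
time_s: 22.57
ee_pos: [0.6489, 0.2104, 0.1966]
tool_rot: [0.919, 0.394, 0.001, 0.0]
ft_force: [-0.2, -0.4, 0.6]
width: 0.0414
t 22.57 tcp [648.9 210.4 196.6] jaw yaw -43.6 w 41.4 F [-0.2 -0.4  0.6] pinch z 49.6
Bwhite delta [-0.6 -1.5]
```

```bash

python3 -m crank '[[0,0,-2,0],[0,0,-4,0],[0,0,-5,0],[0,0,-5,0]]'
python3 -m crank '[[0,0,0,0],[0,0,0,0],[0,0,0,0],[0,0,0,0],[0,0,0,0]]' 0.9
python3 -m crank '[[0,0,15,0],[0,0,35,0],[0,0,60,0],[0,0,90,0],[0,0,115,0]]'
python3 -m crank '[[-30,-30,0,0],[-60,-60,0,0],[-90,-90,0,0],[-120,-120,0,0],[-145,-145,0,0]]'
python3 -m crank '[[-30,-30,0,0],[-60,-60,0,0],[-90,-90,0,0],[-110,-110,0,0],[-110,-110,0,0]]'
python3 - <<'E'
from h import *;st()
from bench import ctrl
for n in("side","top"): cv2.imwrite(f"pics/{n}14.png",ctrl.get_image(n)["frame"][:,:,::-1])
s=cv2.imread("pics/side14.png");t=cv2.imread("pics/top14.png")
cv2.imwrite("pics/s14.png",cv2.resize(s[120:280,195:355],None,fx=3.6,fy=3.6,interpolation=2))
cv2.imwrite("pics/t14.png",cv2.resize(t[110:230,200:440],None,fx=3.3,fy=3.3,interpolation=2))
E
```

```text
time_s: 22.9
ee_pos: [0.6489, 0.2104, 0.1911]
tool_rot: [0.919, 0.394, 0.0, 0.0]
ft_force: [-1.7, -1.2, 2.2]
width: 0.042
time_s: 23.32
ee_pos: [0.6489, 0.2103, 0.1906]
tool_rot: [0.919, 0.394, -0.0, -0.0]
ft_force: [0.1, 0.4, 0.7]
width: 0.073
time_s: 23.73
ee_pos: [0.6488, 0.2103, 0.3076]
tool_rot: [0.919, 0.394, 0.0, 0.0]
ft_force: [1.1, 0.0, -0.3]
width: 0.0836
time_s: 24.15
ee_pos: [0.5019, 0.0643, 0.3058]
tool_rot: [0.919, 0.394, 0.0, 0.0]
ft_force: [0.9, -0.3, 0.5]
width: 0.0841
time_s: 24.57
ee_pos: [0.3911, -0.0467, 0.3059]
tool_rot: [0.92, 0.392, -0.001, -0.0]
ft_force: [0.5, -1.1, -0.2]
width: 0.0835
t 24.57 tcp [391.1 -46.7 305.9] jaw yaw -43.8 w 83.5 F [ 0.5 -1.1 -0.2] pinch z 158.9
```

View pics/t14.png

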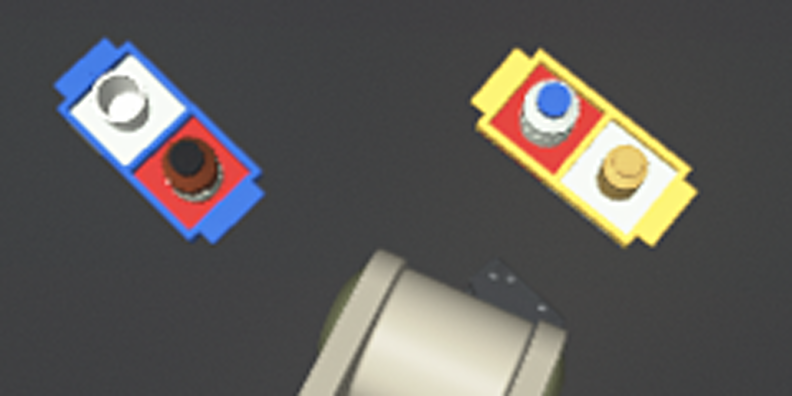

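View pics/s14.png

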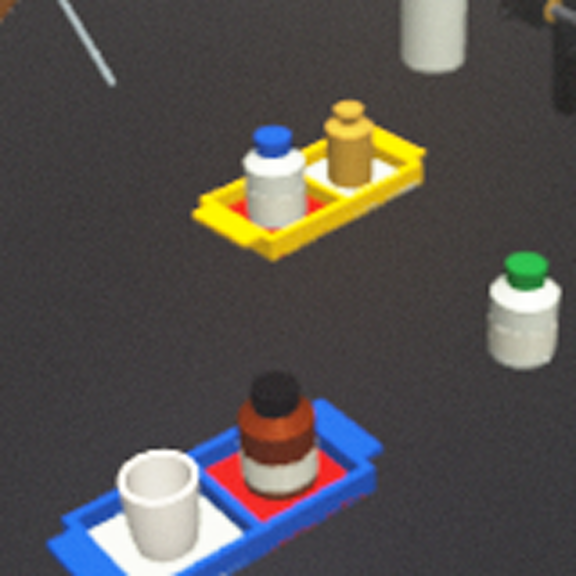

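View pics/top14.png

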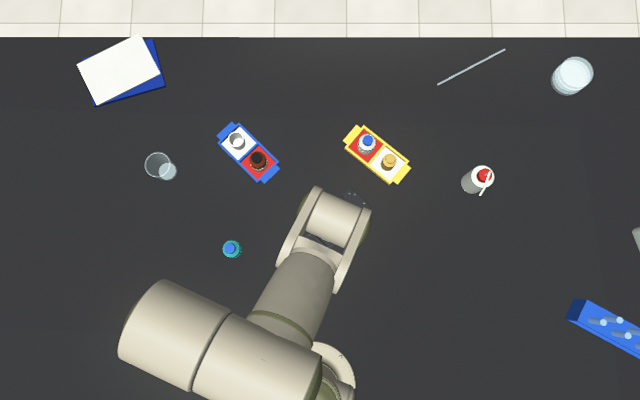

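All four items are upright in their compartments, and the beaker, wash bottle and green-capped bottle look unmoved. I'll compute the numeric offsets from the tops in both views.

```bash
python3 - <<'E'
from h import *
k=3.3;m=3.6
for n,t,s,z,c in(("cruc",(122,102),(160,475),54,"Bwhite"),("amber",(187,157),(275,385),74,"Bred"),("bluecap",(555,98),(272,134),74,"Yred"),("brass",(628,157),(349,106),68,"Ywhite")):
    tp=(200+t[0]/k,110+t[1]/k);sp=(195+s[0]/m,120+s[1]/m)
    a=atz(TOP,tp,z/1e3)*1e3;X=tri((TOP,tp),(SIDE,sp))[0]*1e3
    th=np.radians(46 if c[0]=="B" else 50);e=a[:2]-G[c];R=np.array([[np.cos(th),np.sin(th)],[-np.sin(th),np.cos(th)]])
    print(n,"off (long,short)",(R@e).round(1),"tri",X.round(1),"tri off",(R@(X[:2]-G[c])).round(1),"exp z",z)
s0=cv2.imread("pics/side0.png").astype(int);s1=cv2.imread("pics/side14.png").astype(int)
for n,(x,y,w,h) in dict(beaker=(232,308,54,70),green=(325,185,35,40),wash=(300,90,40,50)).items(): print(n,"mean diff",abs(s0-s1)[y:y+h,x:x+w].mean().round(1))
E
```

```text
cruc off (long,short) [-5.4  1.7] tri [647.  207.4  48.7] tri off [-1.9 -0.1] exp z 54
amber off (long,short) [-4.3 -1.6] tri [593.  149.2  70.2] tri off [-3.4 -1.8] exp z 74
bluecap off (long,short) [-0.1 -1.5] tri [ 642.8 -147.3   70.8] tri off [-0.1 -1.9] exp z 74
brass off (long,short) [ 2.7 -3.4] tri [ 593.2 -205.9   67. ] tri off [ 1.2 -1.6] exp z 68
beaker mean diff 2.9
green mean diff 3.8
wash mean diff 3.4
```

All offsets are within about 6 mm (limit 18 mm), and the bystander crops changed only by noise. The gripper is clear, so I'm handing in.

```bash
python3 -m crank '[[0,0,0,0],[0,0,0,0]]'; python3 -c "
from bench import ctrl;print(ctrl.sign_off())"
```

```text
time_s: 24.83
ee_pos: [0.3945, -0.0441, 0.3058]
tool_rot: [0.919, 0.394, 0.0, 0.0]
ft_force: [0.4, 0.1, 0.7]
width: 0.0835
the job is handed in; nothing more can be done
None
```

Both kits are made up, and I handed the job in at about 25 s of the 93 s allowed; the sign-off reports no verdict.

- **Blue tray:** the amber bottle is in the red-lined compartment and the crucible in the white-lined one.
- **Yellow tray:** the blue-capped bottle is in the red-lined compartment and the brass weight in the white-lined one.

**Last checks:** the final top and side pictures show all four upright on their compartment floors. By my measurements they lie within about 6 mm of the centres, against 18 mm allowed. The side-view crops of the beaker, green-capped bottle and wash bottle changed only by about noise level. The gripper was open and clear at hand-in.

**What disagreed:**
- **Heights:** those triangulated from the top and side views came out about 1–7 mm low, and one yellow tray corner about 14 mm low. The two I triangulated from the wrist and top views (brass and amber) were 10–20 mm low, because those views are too close together.
- **Positions:** the wrist and top cameras differed by up to about 6 mm. That was within what the grasps and placings could tolerate, and nothing needed correcting.

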